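# Load the packing nests

## Task

Load the packing station's nests: put the blue bottle in the round blue nest, the white bottle in the round white nest, the roll of tape flat in the large round yellow nest and the red-banded carton in the rectangular red nest, its long side along the nest's long side. Each must stand upright and flat on the floor of its nest, not perched on the rim, set down gently rather than dropped, and let go. Leave the black spool and the steel pipe fitting where they are.

Things in the scene. Friction and masses are not known exactly. Their poses are not given: they have to be found in the camera images.
- blue_bottle: Blue bottle with a white band: upright, solid bottle with a black cap, 80 mm tall: cylindrical body 48 mm in diameter up to 55 mm, sloping shoulder to 63 mm, cap 28 mm in diameter from 64 to 80 mm. Origin at the centre of its underside, z up its axis. 90 to 160 g.
- white_bottle: White bottle with a grey band: upright, solid bottle with a black cap, 80 mm tall: cylindrical body 48 mm in diameter up to 55 mm, sloping shoulder to 63 mm, cap 28 mm in diameter from 64 to 80 mm. Origin at the centre of its underside, z up its axis. 90 to 160 g.
- tape_roll: Roll of yellow packing tape on a cardboard-brown core, lying flat: a ring of 96 mm outer and about 71 mm inner diameter, 48 mm high, open through the middle (the wall is about 12 mm thick and can be gripped from above with one finger inside; the middle of the wall lies 42 mm from the centre). Origin at the centre of the hole, at the underside; z up. 150 to 260 g.
- carton: Small closed cardboard carton with a red band round it, 70 mm (its x) by 50 mm (its y) by 60 mm high. Origin at the centre of its underside, z up. 110 to 200 g.
- blue_nest: Blue nest, low round tray fixed to the bench, open on top: floor 5 mm thick, rim 14 mm high and 4 mm thick, 76 mm outer and 68 mm inner diameter, blue all over. Origin at the centre of its underside, on the bench, z up.
- white_nest: White nest, low round tray fixed to the bench, open on top: floor 5 mm thick, rim 14 mm high and 4 mm thick, 76 mm outer and 68 mm inner diameter, white all over. Origin at the centre of its underside, on the bench, z up.
- yellow_nest: Yellow nest, low round tray fixed to the bench, open on top: floor 5 mm thick, rim 14 mm high and 4 mm thick, 124 mm outer and 116 mm inner diameter, yellow all over. Origin at the centre of its underside, on the bench, z up.
- red_nest: Red nest, low rectangular tray fixed to the bench, open on top: 98 mm (its x) by 78 mm (its y) outside, 90 by 70 mm inside, floor 5 mm thick, rim 14 mm high and 4 mm thick. Origin at the centre of its underside, on the bench, z up.
- spool: Black ribbon spool standing among the goods, a ring 40 mm in diameter with a 20 mm hole, 26 mm high, loose; not to be disturbed. Origin at the centre of its underside.
- fitting: Steel T-shaped pipe fitting lying among the goods, about 50 by 40 mm and 24 mm high, loose; not to be disturbed. Origin on the bench under the crossing of the T.
Mind the look-alikes: they are no part of the job. What is meant by the yellow_nest is not pink, and is the larger of those in its own colour. Several things look just like the white_bottle: the one meant starts farthest to the robot's left.

How it is judged:
By the outcome, as a careful person would: the job done as asked, in the order asked, and still so for the second after the job is handed in, with the robot touching nothing.
It also fails if it takes over 128 s, if anything falls off the work surface, if the arm or the gripper's body presses on something with over 40 N, if the wrist force passes 120 N, or if a joint passes its speed limit or range.

## Robot

A 6-joint arm with a two-finger parallel gripper is mounted at the origin on the work surface. World frame = base frame: x ahead of the robot, y to its left, z up, the work surface at z = 0. Lengths are in mm, angles in rad, forces in N, time in s.
With the tool pointing down it reaches from about 275 to 1000 mm from the base axis. Payload 8.4 kg.
Tool frame: the origin (TCP) lies between the finger pads; the fingertips stand 8 mm ahead of it and the grasp point (between the pads) lies 11 mm behind it (tcp_to_tips is the distance from the TCP to the fingertips, in mm); z points along the fingers, y is the line along which they close (so a half turn about z gives the same grasp; the last joint's range is limited). The gripper opens to 85 mm and grips with 20 to 120 N. Pads are 22 mm wide; open, the fingers measure 114 mm over their backs; the gripper's body (76 mm by 85 mm) begins 54 mm behind the grasp point. The pads swing forward as they close: fully open they stand 13 mm farther back than shut.
Start: joints at [1.208, 0.353, 1.633, -0, 1.155, -0.002], TCP at [220.638, 584.762, 239.281] pointing down, gripper open.
Joint ranges: [-2.63, 2.63], [-0.92, 2.1], [0.06, 2.66], [-1.3, 4.44], [0, 2.69], [-3.02, 3.02]. Speed limits (rad/s): [2.22, 2.22, 2.79, 3.14, 3.14, 3.14].

## Interface

Orientations are given as [roll, pitch, yaw] about the fixed x, y, z axes, in that order (R = Rz(yaw) Ry(pitch) Rx(roll)).
In Python, from rig import * gives the robot as it stands.
- The arm moves only by the tool step_arm, never from a script. Its argument "motion" is a list of rows, each an object with "claw": the finger opening in mm, from 0 to 85.4; "delta_pos": the shift along the tool's x, y, z in mm, a list of three; "turn": the turn about the tool's z in rad. In form: [{"claw": claw, "delta_pos": [dx, dy, dz], "turn": turn}, ...]. A call has 1 to 8 rows; each row shifts and turns the commanded pose from where the row before left it, along the tool's axes as they then stand; what a row does not reach is not made up. A row lasts 1/12 s, in which the tool goes at most 41.7 mm and 7.16 degrees, less where a joint would pass 70% of its speed; a pose out of reach is approached as far as the arm can. A call is refused whole if a number of a shift passes 41.7 or a number of a turn 0.125, either way. A call with a gripper value outside its range is refused whole. The fingers move at their own pace and stop on an object; "force" is the grip in N (left out, the last holds). Time passes only in rows, so rows that do not move let the fingers close. It gives the time, the measured TCP pose, the force, the opening and the grip force at its end, in the units of the state.
- sense(): the state, without advancing time (a new reading comes with each control period).
- grab_frame(name): name is "scene" or "top"; returns a dict with "img" (420x560x3 uint8, red, green, blue), "vertical_fov" (degrees; the focal length in pixels is half the picture's height over the tangent of half this angle, whatever the lens; pixels are square), "cx", "cy" (the principal point, pixels), "R" (3x3) and "t" (3): a world point X has camera coordinates R X + t. Camera axes: x right, y down, z forward; pixel columns grow to the right and rows downward; lengths in mm; the calibration is good to about 2 mm. A picture is of the moment at which its call begins. There is no depth.
- sign_off(): hands the job in; it is judged then, once.
The state is a dict: "clock": time; "qpos": joint angles; "qvel": joint speeds; "joint_efforts": joint torques, N m; "eef_pos": TCP position; "tcp_rot": TCP orientation; "contact_force": force on the tool from outside, world axes, zero at the start; "wrist_torque": the same for the moment, N m; "opening": opening from 0.0 (shut) to 1.0 (fully open); "grasp_force": force on a finger pad.
Only numpy, scipy, OpenCV 4.12 (cv2) and the standard library are available. Lean on these libraries where they do the work, as an engineer would, in place of code of your own. Each camera call takes 0.05 s, during which the arm holds its last target. There are 200 camera calls.

## Working session

There is one attempt and no reset: what is moved stays moved. The work goes in short steps, Python scripts to look and compute and a tool call to move; the robot and the scene stay as the last step left them, time stands still between calls to the robot, and variables do not carry over. Pictures are saved under pics/ and viewed, at most 14 in all, crops included, and the job is handed in when it is done.

Besides the shell and the picture viewer there is one more tool, called after "Call:" by a JSON object that holds its "fn" and its "kwargs". step_arm: Moves the arm, as the interface text tells. Its arguments: {"type":"object","properties":{"motion":{"type":"array","items":{"type":"object","properties":{"claw":{"type":"number"},"delta_pos":{"type":"array","items":{"type":"number"}},"turn":{"type":"number"}}}},"force":{"type":"number"}},"required":["motion"]}

```bash
mkdir -p pics; ls
python3 - <<'E'
from rig import *
import cv2,numpy as np
for n in("scene","top"):
    f=grab_frame(n);cv2.imwrite(f"pics/{n}0.png",f["img"][:,:,::-1]);print(n,f["vertical_fov"],f["cx"],f["cy"],np.round(f["R"],3).tolist(),np.round(f["t"],1))
    np.savez(f"{n}0.npz",**f)
s=sense();print(s)
E
```

```text
pics
scene 51.45915187261416 279.36028378837887 204.2810166731695 [[-0.468, 0.884, 0.009], [0.616, 0.334, -0.713], [-0.633, -0.329, -0.701]] [ 264.4 -284.7 1437.2]
top 55.038127455219104 282.9567741762586 206.76457756927647 [[-0.025, -0.999, -0.023], [-0.984, 0.029, -0.173], [0.174, 0.019, -0.985]] [  -6.9  524.2 1060.1]
{'clock': 0.1, 'qpos': array([ 1.20763611e+00,  3.53573990e-01,  1.63406454e+00,  9.66601485e-07,
        1.15518666e+00, -2.41338602e-03]), 'qvel': array([-0.00114575, -0.00027366, -0.00262531, -0.00093256, -0.00135994,
        0.00058046]), 'joint_efforts': array([ 7.85413031e-04, -6.06360197e+01, -3.42824507e+01,  7.84263875e-05,
        3.74553769e-03,  9.62449235e-06]), 'eef_pos': array([220.46811621, 584.37961807, 238.63775782]), 'tcp_rot': array([-3.14036011e+00, -3.85843244e-06,  2.78084542e+00]), 'contact_force': array([ 0.69394931,  0.01837925, -0.85835645]), 'wrist_torque': array([0.014596  , 0.02728961, 0.01727753]), 'grasp_force': 0.0, 'opening': 0.9998379720660227}
```

View pics/scene0.png

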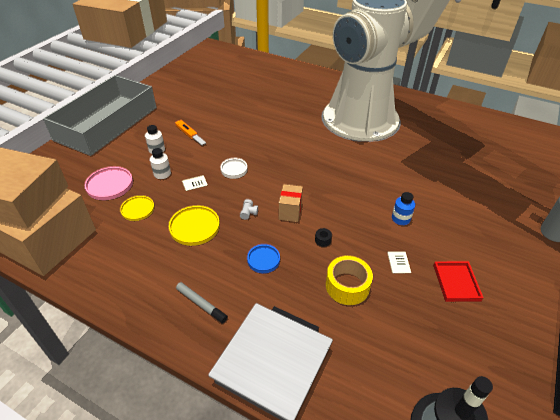

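View pics/top0.png

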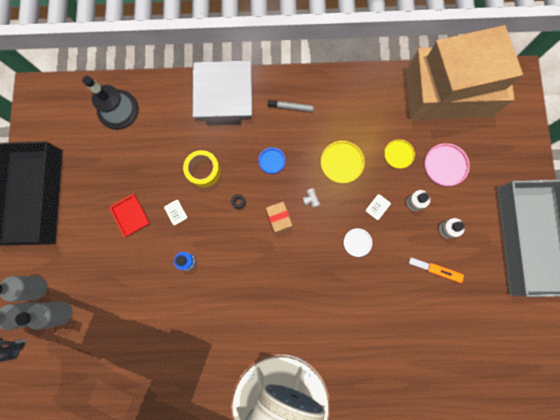

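Blue bottle is at top (184,261) and the blue nest at (271,160). The white bottles are at (419,201) and (452,229); image left is the robot's left, so (419,201) is the one meant unless another is hidden by the arm. The white nest is at (358,243). The yellow nests are at (342,162), large, and (399,153), small, with a pink one at (447,165). Tape is at (201,168), carton (279,217), red nest (130,215), spool (238,202), fitting (311,198).

```bash
cat > h.py <<'E'
import numpy as np, cv2
from rig import *
def load(n,tag=None):
    if tag is None: return grab_frame(n)
    return dict(np.load(f"{n}{tag}.npz"))
def ray(f,u,v,z):
    F=f["img"].shape[0]/2/np.tan(np.radians(float(f["vertical_fov"]))/2)
    d=f["R"].T@np.array([(u-f["cx"])/F,(v-f["cy"])/F,1]); c=-f["R"].T@f["t"]
    return (c+d*(z-c[2])/d[2])[:2]
def proj(f,X):
    F=f["img"].shape[0]/2/np.tan(np.radians(float(f["vertical_fov"]))/2)
    p=f["R"]@np.array(X)+f["t"]; return F*p[0]/p[2]+f["cx"],F*p[1]/p[2]+f["cy"]
def blob(f,lo,hi,uv,r=30):
    """largest contour of an HSV range in a window about uv -> contour in world-pixel coords"""
    h=cv2.cvtColor(f["img"],cv2.COLOR_RGB2HSV); m=cv2.inRange(h,lo,hi)
    w=np.zeros_like(m); w[max(0,uv[1]-r):uv[1]+r,max(0,uv[0]-r):uv[0]+r]=255
    c=cv2.findContours(m&w,cv2.RETR_EXTERNAL,cv2.CHAIN_APPROX_NONE)[0]
    return max(c,key=cv2.contourArea)[:,0].astype(float)
def onplane(f,c,z): return np.array([ray(f,u,v,z) for u,v in c],np.float32)
def go(x,y,z,yaw=None):
    """shift in the tool's axes as it stands, then the turn about tool z (mod pi)"""
    s=sense(); p=s["eef_pos"]; a=s["tcp_rot"][2]; d=np.array([x,y,z])-p
    t=0 if yaw is None else (a-yaw+np.pi/2)%np.pi-np.pi/2
    out=[round(float(v),1) for v in (d[0]*np.cos(a)+d[1]*np.sin(a), d[0]*np.sin(a)-d[1]*np.cos(a), -d[2])]
    print("shift",out,"turn",round(t,3),"| now",np.round(p,1),"yaw",round(a,3),"q6",round(s["qpos"][5],3),"F",np.round(s["contact_force"],1),"t",round(s["clock"],1))
E
cat > m.py <<'E'
from h import *
f=load("top",0)
Y=((22,120,100),(34,255,255));B=((100,150,60),(125,255,255));RR=((0,200,120),(6,255,255));W=((0,0,170),(180,50,255));K=((0,0,0),(180,255,60))
for n,rng,uv,r,z in[("blue_nest",B,(271,160),20,14),("yellow_nest",Y,(342,162),28,14),("white_nest",W,(358,243),22,14),("tape",Y,(201,168),24,48),("cap_blue",K,(182,262),9,80),("cap_white",K,(420,198),9,80),("cap_white2",K,(456,226),9,80),("spool",K,(238,202),12,26)]:
    c=onplane(f,blob(f,*rng,uv,r),z);(p,rad)=cv2.minEnclosingCircle(c);m=c.mean(0)
    print(n,np.round(p,1),"d",round(2*rad,1),"mean",np.round(m,1),"ext",np.round(np.ptp(c,0)))
c=onplane(f,blob(f,*RR,(130,215),24),14);print("red_nest",cv2.minAreaRect(c))
c=onplane(f,blob(f,(5,60,150),(20,200,255),(279,214),18),60)
print("carton brown",cv2.minAreaRect(c))
c=onplane(f,blob(f,*RR,(279,214),18),60);print("band",cv2.minAreaRect(c))
E
python3 m.py
python3 - <<'E'
import sys;sys.path.insert(0,'.')
from h import *
f=load("top",0);im=f["img"][:,:,::-1]
a=cv2.resize(im[185:250,225:335],None,fx=4,fy=4);b=cv2.resize(im[185:250,360:470],None,fx=4,fy=4)
c=cv2.resize(im[190:280,110:220],(440,360))
cv2.imwrite("pics/crop1.png",np.vstack([a,b]))
E
```

```text
blue_nest [666.5   8.9] d 75.9 mean [667.3   9.7] ext [75. 72.]
yellow_nest [ 656.5 -193. ] d 126.8 mean [ 656.1 -192.9] ext [123. 124.]
white_nest [ 424.4 -224.3] d 79.7 mean [ 424.3 -224.3] ext [78. 76.]
tape [639.7 204.6] d 109.9 mean [639.8 204.2] ext [105. 101.]
cap_blue [380.3 241.5] d 10.8 mean [379.3 240.5] ext [8. 8.]
cap_white [ 531.5 -390.1] d 21.3 mean [ 528.1 -389.1] ext [16. 21.]
cap_white2 [ 451.1 -470.1] d 17.1 mean [ 450.4 -467.8] ext [16. 10.]
spool [550.5 108.1] d 20.2 mean [553.9 110.3] ext [14. 17.]
red_nest ((519.4288330078125, 417.6435546875), (99.9462890625, 79.73246765136719), 28.298067092895508)
carton brown ((498.56011962890625, -14.96712875366211), (74.334716796875, 67.54972839355469), 18.513050079345703)Traceback (most recent call last):
  File "m.py", line 10, in <module>
    c=onplane(f,blob(f,*RR,(279,214),18),60);print("band",cv2.minAreaRect(c))
                ~~~~^^^^^^^^^^^^^^^^^^^^
  File "h.py", line 18, in blob
    return max(c,key=cv2.contourArea)[:,0].astype(float)
           ~~~^^^^^^^^^^^^^^^^^^^^^^^
ValueError: max() iterable argument is empty
```

View pics/crop1.png

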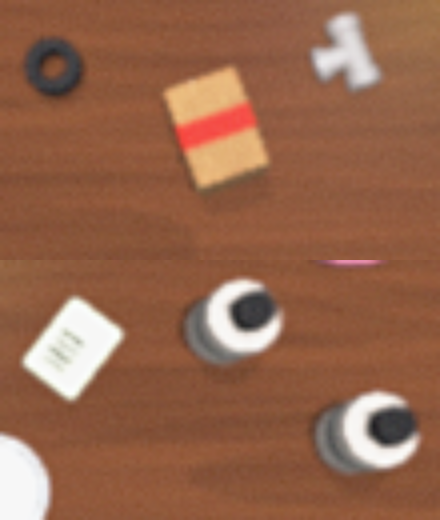

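The crop shows the carton with corners near (266,208), (284,202), (292,225), (275,232), the T fitting at (311,197), and white bottle caps at (423,197) and (458,226). The first cap is the chosen bottle, being the one to the robot's left. I'll refine the caps and the carton.

```bash
cat > m2.py <<'E'
from h import *
f=load("top",0)
for n,uv in(("blue",(182,262)),("white",(423,197)),("white2",(457,226))):
    c=onplane(f,blob(f,(0,0,0),(180,140,95),uv,11),80);print(n,cv2.minEnclosingCircle(c),np.ptp(c,0))
c=onplane(f,[(266.2,208),(284,201.8),(292.5,225.5),(274.5,232.5)],60);print(c.mean(0),cv2.minAreaRect(c));e=c[3]-c[0]+c[2]-c[1];print("long yaw",np.arctan2(e[1],e[0]))
g=load("scene",0)
for n,X in(("blue",(380,241,80)),("white",(530,-390,80)),("spool",(553,110,26)),("carton",(498,-15,60))):print(n,np.round(proj(g,X)))
for n,uv in(("blue",(407,198)),("white",(157,154))):
    c=onplane(g,blob(g,(0,0,0),(180,140,80),uv,9),75);print(n,c.mean(0))
E
python3 m2.py
```

```text
blue ((383.11846923828125, 249.42922973632812), 12.613289833068848) [21.022858 23.790024]
white ((531.8841552734375, -392.7133483886719), 14.509434700012207) [21.540588 26.919952]
white2 ((454.9239501953125, -475.6512451171875), 15.014252662658691) [21.10199  29.184113]
[493.8784   -10.657498] ((493.42840576171875, -10.68185806274414), (70.45252227783203, 51.75483322143555), 17.85759735107422)
long yaw -2.833218
blue [403. 193.]
white [158. 150.]
spool [323. 236.]
carton [287. 194.]
blue [384.1938  253.15605]
white [ 533.4464 -390.8544]
```

Run:
```python
from h import *
go(383,251,130)
f=load("top",0)
print(cv2.boxPoints(cv2.minAreaRect(onplane(f,blob(f,(0,200,120),(6,255,255),(130,215),24),14))))
```

```text
shift [-269.7, -254.6, 108.6] turn 0 | now [220.5 584.4 238.6] yaw 2.781 q6 -0.002 F [ 0.7  0.  -0.9] t 0.1
[[456.52887 429.05533]
 [494.32672 358.8514 ]
 [582.3288  406.23178]
 [544.53094 476.4357 ]]
```

Call:
{"fn": "step_arm", "kwargs": {"motion": [{"claw":85,"delta_pos":[-27,-25.5,10.9],"turn":0},{"claw":85,"delta_pos":[-27,-25.5,10.9],"turn":0},{"claw":85,"delta_pos":[-27,-25.5,10.9],"turn":0},{"claw":85,"delta_pos":[-27,-25.5,10.9],"turn":0},{"claw":85,"delta_pos":[-27,-25.5,10.9],"turn":0},{"claw":85,"delta_pos":[-27,-25.5,10.9],"turn":0},{"claw":85,"delta_pos":[-27,-25.5,10.9],"turn":0},{"claw":85,"delta_pos":[-27,-25.5,10.9],"turn":0}], "force": 40}}

```text
clock: 0.77
eef_pos: [350.9, 315.9, 151.5]
tcp_rot: [-3.142, -0.0, 2.781]
contact_force: [0.4, -0.4, -0.3]
opening: 0.995
grasp_force: 0.0
```

Call:
{"fn": "step_arm", "kwargs": {"motion": [{"claw":85,"delta_pos":[-27,-25.5,10.9],"turn":0},{"claw":85,"delta_pos":[-26.7,-25.1,10.5],"turn":0},{"claw":85,"delta_pos":[0,0,0],"turn":0}]}}

```text
clock: 1.02
eef_pos: [383.4, 246.0, 128.8]
tcp_rot: [-3.138, -0.001, 2.778]
contact_force: [-0.5, 0.0, 0.1]
opening: 0.996
grasp_force: 0.0
```

Run:
```python
from h import *
go(383,251,27)
a=grab_frame("top");b=grab_frame("scene")
cv2.imwrite("pics/s1.png",np.hstack([cv2.resize(a["img"][:,:280],None,fx=1.3,fy=1.3),cv2.resize(b["img"][120:330,280:],None,fx=1.4,fy=1.4,dst=None)[:546]] if 0 else [a["img"][:,:280],b["img"][:,280:]])[:,:,::-1])
```

```text
shift [2.2, 4.5, 101.8] turn 0 | now [383.4 246.  128.8] yaw 2.778 q6 -0.637 F [-0.5  0.   0.1] t 1.0
```

View pics/s1.png

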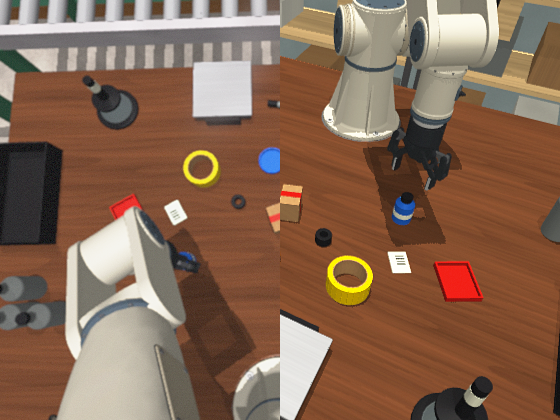

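The blue bottle at scene (403,210) is under the gripper. Grey things at top (40,300) stay put, so they need checking as possible look-alikes.

Run:
```python
from h import *
f=load("top",0);g=load("scene",0)
cv2.imwrite("pics/c2.png",np.hstack([cv2.resize(f["img"][265:375,0:90],(360,440)),cv2.resize(g["img"][190:270,500:560],(330,440))])[:,:,::-1])
print(ray(f,23,318,80),proj(g,(*ray(f,20,300,0),0)))
```

```text
[246.82061097 653.94060506] (np.float64(606.8530848798866), np.float64(261.49857769241584))
```

View pics/c2.png

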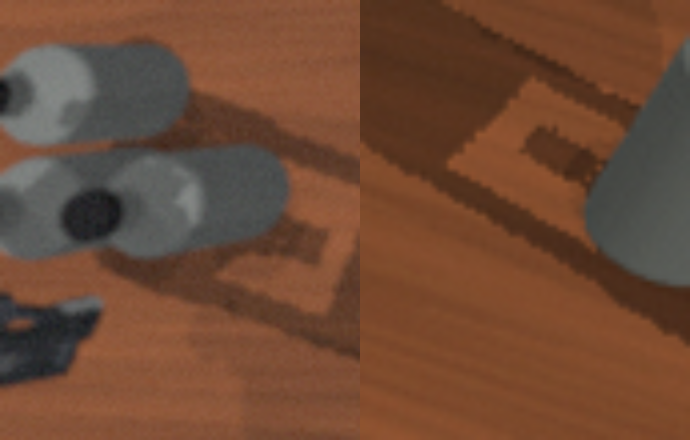

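The grey ones are much taller and wider bottles than 80 mm, with no white body, so they are scenery. Next I descend on the blue bottle.

Call:
{"fn": "step_arm", "kwargs": {"motion": [{"claw":85,"delta_pos":[0,0,0]},{"claw":85,"delta_pos":[0,0,15]},{"claw":85,"delta_pos":[0,0,0]}]}}

```text
schema error: expected keys claw, delta_pos, turn
```

Run:
```python
from h import *
go(383,251,27)
```

```text
shift [0.6, 0.8, 103.2] turn 0 | now [383.3 250.  130.2] yaw 2.777 q6 -0.632 F [ 0.3 -0.3 -0.3] t 1.1
```

Call:
{"fn": "step_arm", "kwargs": {"motion": [{"claw":85,"delta_pos":[0,1,17],"turn":0},{"claw":85,"delta_pos":[0,0,17],"turn":0},{"claw":85,"delta_pos":[0,0,17],"turn":0},{"claw":85,"delta_pos":[0,0,17],"turn":0},{"claw":85,"delta_pos":[0,0,17],"turn":0},{"claw":85,"delta_pos":[0,0,17],"turn":0},{"claw":85,"delta_pos":[0,0,0],"turn":0},{"claw":42,"delta_pos":[0,0,0],"turn":0}]}}

```text
clock: 1.78
eef_pos: [382.7, 253.0, 28.5]
tcp_rot: [-3.14, -0.001, 2.782]
contact_force: [0.6, 0.1, 0.0]
opening: 0.877
grasp_force: 0.0
```

Call:
{"fn": "step_arm", "kwargs": {"motion": [{"claw":42,"delta_pos":[0,0,0],"turn":0},{"claw":42,"delta_pos":[0,0,0],"turn":0},{"claw":42,"delta_pos":[0,0,0],"turn":0},{"claw":42,"delta_pos":[0,0,0],"turn":0},{"claw":42,"delta_pos":[0,0,0],"turn":0}]}}

```text
clock: 2.2
eef_pos: [384.0, 252.9, 29.9]
tcp_rot: [3.14, 0.001, 2.781]
contact_force: [-2.3, 1.0, 5.7]
opening: 0.554
grasp_force: 41.1
```

Run:
```python
from h import *
s=sense();print(s["opening"],s["grasp_force"])
go(667,10,27)
```

```text
0.5535973054263253 41.08215455431491
shift [-350.6, -127.3, 2.9] turn 0 | now [384.  252.9  29.9] yaw 2.781 q6 -0.631 F [-2.3  1.   5.7] t 2.2
```

Call:
{"fn": "step_arm", "kwargs": {"motion": [{"claw":42,"delta_pos":[0,0,-15],"turn":0},{"claw":42,"delta_pos":[0,0,-30],"turn":0},{"claw":42,"delta_pos":[0,0,-35],"turn":0},{"claw":42,"delta_pos":[-20,-7.5,0],"turn":0},{"claw":42,"delta_pos":[-35,-13,0],"turn":0},{"claw":42,"delta_pos":[-35,-13,0],"turn":0},{"claw":42,"delta_pos":[-35,-13,0],"turn":0},{"claw":42,"delta_pos":[-35,-13,0],"turn":0}]}}

```text
clock: 2.87
eef_pos: [513.4, 138.9, 109.7]
tcp_rot: [3.141, 0.001, 2.781]
contact_force: [0.4, 1.5, -1.4]
opening: 0.548
grasp_force: 42.0
```

Call:
{"fn": "step_arm", "kwargs": {"motion": [{"claw":42,"delta_pos":[-35,-13,0],"turn":0},{"claw":42,"delta_pos":[-35,-13,0],"turn":0},{"claw":42,"delta_pos":[-35,-13,0],"turn":0},{"claw":42,"delta_pos":[-35,-12,0],"turn":0},{"claw":42,"delta_pos":[-30,-9,0],"turn":0},{"claw":42,"delta_pos":[-20,-7,0],"turn":0},{"claw":42,"delta_pos":[0,0,0],"turn":0},{"claw":42,"delta_pos":[0,0,0],"turn":0}]}}

```text
clock: 3.53
eef_pos: [666.6, 9.5, 109.0]
tcp_rot: [3.141, 0.0, 2.779]
contact_force: [0.5, 0.3, -2.3]
opening: 0.547
grasp_force: 41.9
```

Run:
```python
from h import *
s=sense();print(s["opening"],s["grasp_force"])
a=grab_frame("top");b=grab_frame("scene")
go(667,10,36)
cv2.imwrite("pics/s2.png",np.hstack([cv2.resize(a["img"][110:250,220:330],(440,560)),cv2.resize(b["img"][180:290,220:290],(356,560))])[:,:,::-1])
print(proj(a,(667,10,14)),proj(b,(667,10,14)))
```

```text
0.5467259090516057 41.88628886011429
shift [-1.9, -0.1, 72.8] turn 0 | now [665.3  10.8 108.8] yaw 2.781 q6 -1.196 F [ 0.3  0.2 -1.8] t 3.6
(np.float64(271.2431721505916), np.float64(160.08808470326994)) (np.float64(262.44423399245505), np.float64(256.3965512989587))
```

View pics/s2.png

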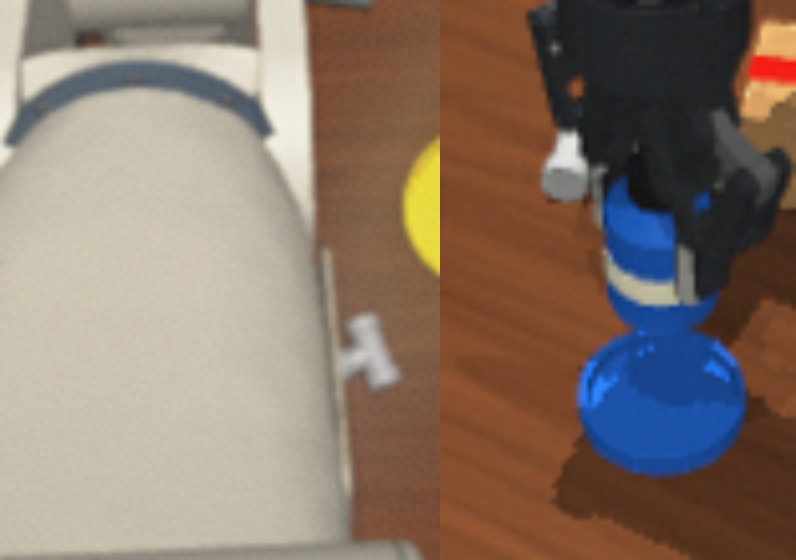

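The bottle is held upright and lines up with the blue nest (scene ≈ (263,255)). Lowering gently.

Call:
{"fn": "step_arm", "kwargs": {"motion": [{"claw":42,"delta_pos":[-1,0,20],"turn":0},{"claw":42,"delta_pos":[0,0,20],"turn":0},{"claw":42,"delta_pos":[0,0,15],"turn":0},{"claw":42,"delta_pos":[0,0,10],"turn":0},{"claw":42,"delta_pos":[0,0,4],"turn":0},{"claw":42,"delta_pos":[0,0,0],"turn":0},{"claw":42,"delta_pos":[0,0,0],"turn":0}]}}

```text
clock: 4.22
eef_pos: [667.4, 10.4, 40.3]
tcp_rot: [3.141, 0.001, 2.781]
contact_force: [0.1, -0.2, -1.8]
opening: 0.552
grasp_force: 41.9
```

Call:
{"fn": "step_arm", "kwargs": {"motion": [{"claw":42,"delta_pos":[0,0,1.5],"turn":0},{"claw":42,"delta_pos":[0,0,1.5],"turn":0},{"claw":42,"delta_pos":[0,0,1],"turn":0},{"claw":42,"delta_pos":[0,0,0],"turn":0}]}}

```text
clock: 4.55
eef_pos: [667.2, 10.0, 35.8]
tcp_rot: [3.142, 0.0, 2.781]
contact_force: [0.3, -0.3, -1.7]
opening: 0.548
grasp_force: 41.9
```

Call:
{"fn": "step_arm", "kwargs": {"motion": [{"claw":42,"delta_pos":[0,0,0.8],"turn":0},{"claw":42,"delta_pos":[0,0,0],"turn":0},{"claw":42,"delta_pos":[0,0,0],"turn":0}]}}

```text
clock: 4.8
eef_pos: [667.3, 10.0, 35.0]
tcp_rot: [3.142, 0.0, 2.781]
contact_force: [0.0, -0.3, -0.7]
opening: 0.547
grasp_force: 42.0
```

Call:
{"fn": "step_arm", "kwargs": {"motion": [{"claw":42,"delta_pos":[0,0,0.8],"turn":0},{"claw":42,"delta_pos":[0,0,0],"turn":0},{"claw":42,"delta_pos":[0,0,0],"turn":0}]}}

```text
clock: 5.05
eef_pos: [667.3, 10.0, 34.9]
tcp_rot: [3.142, 0.0, 2.781]
contact_force: [-2.3, -0.7, 7.3]
opening: 0.553
grasp_force: 42.7
```

Contact felt (force +7 N). Release and rise.

Call:
{"fn": "step_arm", "kwargs": {"motion": [{"claw":50,"delta_pos":[0,0,0],"turn":0},{"claw":60,"delta_pos":[0,0,0],"turn":0},{"claw":75,"delta_pos":[0,0,0],"turn":0},{"claw":75,"delta_pos":[0,0,0],"turn":0},{"claw":75,"delta_pos":[0,0,-10],"turn":0},{"claw":75,"delta_pos":[0,0,-30],"turn":0},{"claw":75,"delta_pos":[0,0,-35],"turn":0},{"claw":75,"delta_pos":[0,0,-20],"turn":0}]}}

```text
clock: 5.72
eef_pos: [668.4, 10.0, 132.8]
tcp_rot: [3.141, 0.003, 2.781]
contact_force: [0.5, -0.7, 1.1]
opening: 0.879
grasp_force: 0.0
```

Run:
```python
from h import *
go(532,-391,130)
```

```text
shift [-13.9, -423.4, 2.8] turn 0 | now [668.4  10.  132.8] yaw 2.781 q6 -1.197 F [ 0.5 -0.7  1.1] t 5.7
```

Call:
{"fn": "step_arm", "kwargs": {"motion": [{"claw":85,"delta_pos":[-1.3,-30,0],"turn":0},{"claw":85,"delta_pos":[-1.3,-38,0],"turn":0},{"claw":85,"delta_pos":[-1.3,-38,0],"turn":0},{"claw":85,"delta_pos":[-1.3,-38,0],"turn":0},{"claw":85,"delta_pos":[-1.3,-38,0],"turn":0},{"claw":85,"delta_pos":[-1.3,-38,0],"turn":0},{"claw":85,"delta_pos":[-1.3,-38,0],"turn":0},{"claw":85,"delta_pos":[-1.3,-38,0],"turn":0}]}}

```text
clock: 6.38
eef_pos: [571.7, -272.3, 130.0]
tcp_rot: [-3.142, 0.001, 2.781]
contact_force: [0.3, 0.5, 0.8]
opening: 0.995
grasp_force: 0.0
```

Call:
{"fn": "step_arm", "kwargs": {"motion": [{"claw":85,"delta_pos":[-1.3,-38,0],"turn":0},{"claw":85,"delta_pos":[-1.3,-38,0],"turn":0},{"claw":85,"delta_pos":[0,-30,0],"turn":0},{"claw":85,"delta_pos":[0,-21,0],"turn":0},{"claw":85,"delta_pos":[0,0,0],"turn":0},{"claw":85,"delta_pos":[0,0,0],"turn":0}]}}

```text
clock: 6.88
eef_pos: [529.5, -391.4, 129.6]
tcp_rot: [3.142, 0.0, 2.778]
contact_force: [0.4, 0.2, -0.3]
opening: 0.992
grasp_force: 0.0
```

Run:
```python
from h import *
go(532,-391,29)
a=grab_frame("top");b=grab_frame("scene")
cv2.imwrite("pics/s3.png",np.hstack([cv2.resize(a["img"][110:250,220:330],(440,560)),cv2.resize(b["img"][90:200,120:190],(356,560))])[:,:,::-1])
```

```text
shift [-2.2, 1.2, 100.6] turn 0 | now [ 529.5 -391.4  129.6] yaw 2.778 q6 -1.847 F [ 0.4  0.2 -0.3] t 6.9
```

View pics/s3.png

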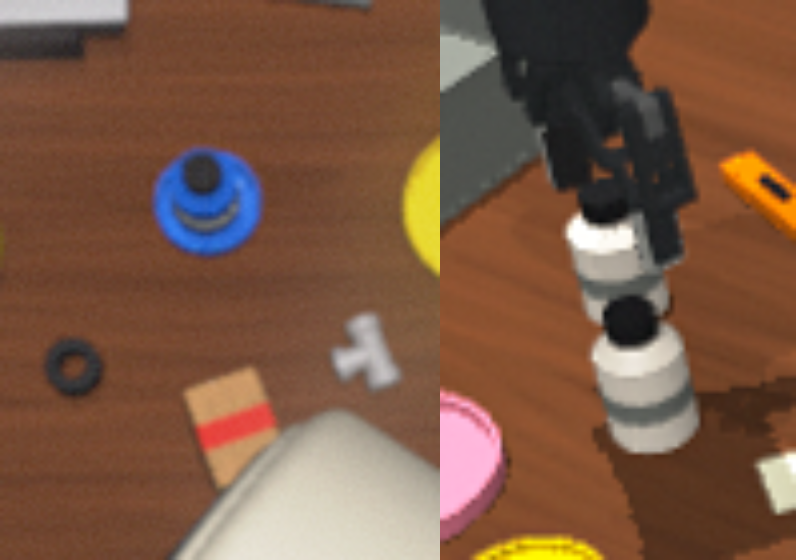

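The blue bottle stands inside its nest at top (271,155). The gripper is over the front white bottle at scene (160,165). Descend.

Call:
{"fn": "step_arm", "kwargs": {"motion": [{"claw":85,"delta_pos":[-2,1,17],"turn":0},{"claw":85,"delta_pos":[0,0,17],"turn":0},{"claw":85,"delta_pos":[0,0,17],"turn":0},{"claw":85,"delta_pos":[0,0,17],"turn":0},{"claw":85,"delta_pos":[0,0,17],"turn":0},{"claw":85,"delta_pos":[0,0,15],"turn":0},{"claw":85,"delta_pos":[0,0,0],"turn":0},{"claw":42,"delta_pos":[0,0,0],"turn":0}]}}

```text
clock: 7.65
eef_pos: [532.2, -389.0, 28.5]
tcp_rot: [3.141, -0.002, 2.782]
contact_force: [0.6, 0.7, 1.0]
opening: 0.88
grasp_force: 0.0
```

Call:
{"fn": "step_arm", "kwargs": {"motion": [{"claw":42,"delta_pos":[0,0,0],"turn":0},{"claw":42,"delta_pos":[0,0,0],"turn":0},{"claw":42,"delta_pos":[0,0,0],"turn":0},{"claw":42,"delta_pos":[0,0,0],"turn":0},{"claw":42,"delta_pos":[0,0,0],"turn":0}]}}

```text
clock: 8.07
eef_pos: [533.2, -390.7, 30.6]
tcp_rot: [-3.141, 0.002, 2.781]
contact_force: [0.3, 1.1, 6.2]
opening: 0.548
grasp_force: 42.0
```

Run:
```python
from h import *
go(424.4,-224.3,35)
```

```text
shift [160.6, 117.3, -4.4] turn 0 | now [ 533.2 -390.7   30.6] yaw 2.781 q6 -1.845 F [0.3 1.1 6.2] t 8.1
```

Call:
{"fn": "step_arm", "kwargs": {"motion": [{"claw":42,"delta_pos":[0,0,-15],"turn":0},{"claw":42,"delta_pos":[0,0,-30],"turn":0},{"claw":42,"delta_pos":[0,0,-30],"turn":0},{"claw":42,"delta_pos":[20,15,0],"turn":0},{"claw":42,"delta_pos":[30,22,0],"turn":0},{"claw":42,"delta_pos":[30,22,0],"turn":0},{"claw":42,"delta_pos":[30,22,0],"turn":0},{"claw":42,"delta_pos":[30,22,0],"turn":0}]}}

```text
clock: 8.73
eef_pos: [436.4, -243.1, 105.0]
tcp_rot: [-3.142, 0.001, 2.78]
contact_force: [1.2, -0.3, -1.4]
opening: 0.55
grasp_force: 41.6
```

Call:
{"fn": "step_arm", "kwargs": {"motion": [{"claw":42,"delta_pos":[20,14,0],"turn":0},{"claw":42,"delta_pos":[0,0,0],"turn":0},{"claw":42,"delta_pos":[0,0,0],"turn":0},{"claw":42,"delta_pos":[0,0,0],"turn":0}]}}

```text
clock: 9.07
eef_pos: [425.0, -224.9, 105.1]
tcp_rot: [-3.141, 0.002, 2.781]
contact_force: [0.4, -0.5, -0.1]
opening: 0.549
grasp_force: 41.6
```

Run:
```python
from h import *
go(424.4,-224.3,35.6)
b=grab_frame("scene")
cv2.imwrite("pics/s4.png",cv2.resize(b["img"][100:190,190:280],(540,540))[:,:,::-1])
```

```text
shift [0.8, 0.4, 69.5] turn 0 | now [ 425.  -224.9  105.1] yaw 2.781 q6 -1.7 F [ 0.4 -0.5 -0.1] t 9.1
```

View pics/s4.png

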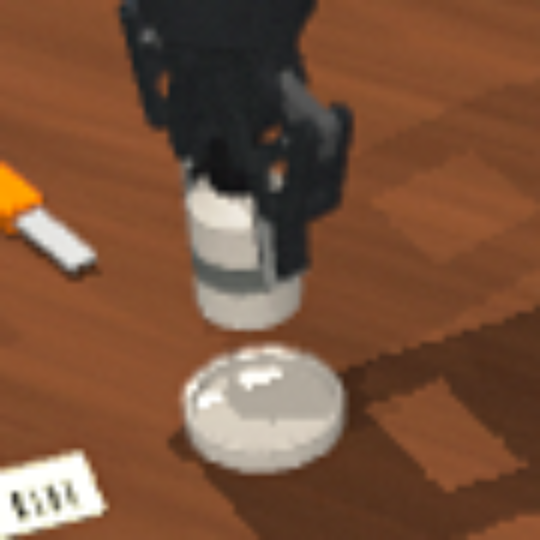

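Run:
```python
from h import *
g=load("scene",0)
for z in(10,75,130): print(np.round((np.array(proj(g,(424.4,-224.3,z)))-[190,100])*6))
```

```text
[256. 403.]
[246. 293.]
[238. 193.]
```

Call:
{"fn": "step_arm", "kwargs": {"motion": [{"claw":42,"delta_pos":[0,0,20],"turn":0},{"claw":42,"delta_pos":[0,0,20],"turn":0},{"claw":42,"delta_pos":[0,0,10],"turn":0},{"claw":42,"delta_pos":[0,0,0],"turn":0},{"claw":42,"delta_pos":[0,0,0],"turn":0}]}}

```text
clock: 9.53
eef_pos: [423.9, -224.5, 53.8]
tcp_rot: [3.141, -0.001, 2.78]
contact_force: [-0.2, -0.1, -1.6]
opening: 0.551
grasp_force: 41.5
```

Bottle and nest agree to about 3 mm, well within the 10 mm gap. Lowering.

Call:
{"fn": "step_arm", "kwargs": {"motion": [{"claw":42,"delta_pos":[0,-1,10],"turn":0},{"claw":42,"delta_pos":[0,0,4],"turn":0},{"claw":42,"delta_pos":[0,0,1.5],"turn":0},{"claw":42,"delta_pos":[0,0,1.5],"turn":0},{"claw":42,"delta_pos":[0,0,0],"turn":0},{"claw":42,"delta_pos":[0,0,0],"turn":0}]}}

```text
clock: 10.03
eef_pos: [423.6, -225.1, 37.2]
tcp_rot: [-3.142, 0.0, 2.781]
contact_force: [1.1, 0.7, -2.2]
opening: 0.548
grasp_force: 41.6
```

Call:
{"fn": "step_arm", "kwargs": {"motion": [{"claw":42,"delta_pos":[0,0,0.8],"turn":0},{"claw":42,"delta_pos":[0,0,0],"turn":0},{"claw":42,"delta_pos":[0,0,0],"turn":0}]}}

```text
clock: 10.28
eef_pos: [423.6, -225.1, 36.4]
tcp_rot: [-3.142, 0.0, 2.781]
contact_force: [-1.0, 0.0, -1.5]
opening: 0.549
grasp_force: 41.6
```

Call:
{"fn": "step_arm", "kwargs": {"motion": [{"claw":42,"delta_pos":[0,0,0.8],"turn":0},{"claw":42,"delta_pos":[0,0,0],"turn":0},{"claw":42,"delta_pos":[0,0,0],"turn":0}]}}

```text
clock: 10.53
eef_pos: [423.6, -225.1, 35.6]
tcp_rot: [-3.142, 0.0, 2.781]
contact_force: [0.8, -0.2, 0.4]
opening: 0.549
grasp_force: 41.8
```

Call:
{"fn": "step_arm", "kwargs": {"motion": [{"claw":42,"delta_pos":[0,0,0.5],"turn":0},{"claw":42,"delta_pos":[0,0,0],"turn":0},{"claw":42,"delta_pos":[0,0,0],"turn":0}]}}

```text
clock: 10.78
eef_pos: [423.6, -225.2, 35.5]
tcp_rot: [-3.142, 0.0, 2.781]
contact_force: [-1.8, 1.9, 8.3]
opening: 0.548
grasp_force: 42.8
```

Call:
{"fn": "step_arm", "kwargs": {"motion": [{"claw":50,"delta_pos":[0,0,0],"turn":0},{"claw":60,"delta_pos":[0,0,0],"turn":0},{"claw":75,"delta_pos":[0,0,0],"turn":0},{"claw":75,"delta_pos":[0,0,0],"turn":0},{"claw":75,"delta_pos":[0,0,-10],"turn":0},{"claw":75,"delta_pos":[0,0,-35],"turn":0},{"claw":75,"delta_pos":[0,0,-40],"turn":0},{"claw":75,"delta_pos":[0,0,-35],"turn":0}]}}

```text
clock: 11.45
eef_pos: [423.1, -224.9, 157.2]
tcp_rot: [3.142, -0.001, 2.781]
contact_force: [1.9, -0.7, -0.5]
opening: 0.876
grasp_force: 0.0
```

Run:
```python
from h import *
from scipy.optimize import least_squares
f=load("top",0);C=-f["R"].T@f["t"];print("cam",C)
Y=((22,120,100),(34,255,255))
P=onplane(f,blob(f,*Y,(201,168),24),48);m=P.mean(0);d=m-C[:2];d/=np.linalg.norm(d)
Q=P[(P-m)@d>0]
r=least_squares(lambda p:np.hypot(*(Q-p[:2]).T)-48.5,m);print("tape",r.x,r.cost)
t=r.x
print("grip",t+42*np.array([.353,.935]))
go(*(t+42*np.array([.353,.935])),150)
```

```text
cam [ 331.68023209  -41.62570024 1134.41006229]
tape [643.61860727 207.62122971] 18.294334691879403
grip [658.44460727 246.89122971]
shift [-53.6, 524.5, 7.2] turn 0 | now [ 423.1 -224.9  157.2] yaw 2.781 q6 -1.702 F [ 1.9 -0.7 -0.5] t 11.4
```

Call:
{"fn": "step_arm", "kwargs": {"motion": [{"claw":60,"delta_pos":[-4,25,0],"turn":0},{"claw":60,"delta_pos":[-4,38,0],"turn":0},{"claw":60,"delta_pos":[-4,38,0],"turn":0},{"claw":60,"delta_pos":[-4,38,0],"turn":0},{"claw":60,"delta_pos":[-4,38,0],"turn":0},{"claw":60,"delta_pos":[-4,38,0],"turn":0},{"claw":60,"delta_pos":[-4,38,0],"turn":0},{"claw":60,"delta_pos":[-4,38,0],"turn":0}]}}

```text
clock: 12.12
eef_pos: [556.6, 37.8, 155.8]
tcp_rot: [3.141, 0.0, 2.781]
contact_force: [0.8, -1.1, 0.0]
opening: 0.702
grasp_force: 0.0
```

Call:
{"fn": "step_arm", "kwargs": {"motion": [{"claw":45,"delta_pos":[-4,38,0],"turn":0},{"claw":45,"delta_pos":[-4,38,0],"turn":0},{"claw":45,"delta_pos":[-4,38,0],"turn":0},{"claw":45,"delta_pos":[-4,38,0],"turn":0},{"claw":45,"delta_pos":[-4,38,2],"turn":0},{"claw":45,"delta_pos":[-1,30,2],"turn":0},{"claw":45,"delta_pos":[0,14,2],"turn":0},{"claw":45,"delta_pos":[0,0,0],"turn":0}]}}

```text
clock: 12.78
eef_pos: [658.7, 250.2, 148.8]
tcp_rot: [3.141, -0.0, 2.783]
contact_force: [-0.2, -0.7, 0.2]
opening: 0.526
grasp_force: 0.0
```

Run:
```python
from h import *
b=grab_frame("scene")
go(658.4,246.9,25)
g=load("scene",0)
m=cv2.inRange(cv2.cvtColor(g["img"],cv2.COLOR_RGB2HSV),(22,120,60),(34,255,255))
c,h=cv2.findContours(m[250:310,320:380],cv2.RETR_CCOMP,cv2.CHAIN_APPROX_NONE)
P=onplane(g,max(c,key=cv2.contourArea)[:,0]+[320,250.],48)
from scipy.optimize import least_squares
C=-g["R"].T@g["t"];mm=P.mean(0);d=(mm-C[:2]);d/=np.linalg.norm(d);Q=P[(P-mm)@d>5]
r=least_squares(lambda p:np.hypot(*(Q-p[:2]).T)-48.5,mm);print("tape scene",r.x,r.cost,len(Q))
cv2.imwrite("pics/s5.png",np.hstack([cv2.resize(b["img"][210:310,300:400],(540,540)),cv2.resize(b["img"][120:190,200:233],(256,540))])[:,:,::-1])
```

```text
shift [-0.8, -1.1, 123.8] turn 0 | now [658.  248.2 148.8] yaw 2.783 q6 -0.853 F [ 0.2 -0.3  0.3] t 12.8
tape scene [643.34372585 209.82668596] 32.993030637715655 66
```

View pics/s5.png

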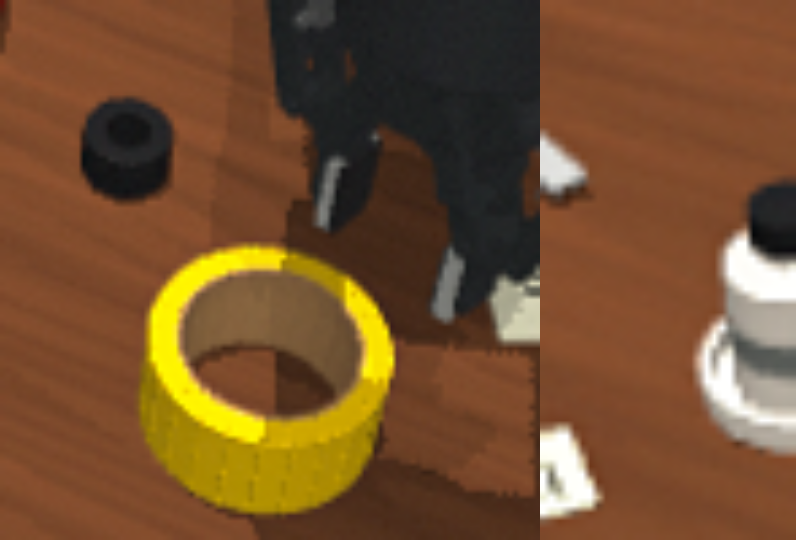

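The white bottle stands in its nest, and the tape fits from the two views agree. Descend astride the wall.

Call:
{"fn": "step_arm", "kwargs": {"motion": [{"claw":45,"delta_pos":[-0.5,-0.5,20],"turn":0},{"claw":45,"delta_pos":[0,0,25],"turn":0},{"claw":45,"delta_pos":[0,0,25],"turn":0},{"claw":45,"delta_pos":[0,0,15],"turn":0},{"claw":45,"delta_pos":[0,0,10],"turn":0},{"claw":45,"delta_pos":[0,0,10],"turn":0},{"claw":45,"delta_pos":[0,0,10],"turn":0},{"claw":45,"delta_pos":[0,0,7],"turn":0}]}}

```text
clock: 13.5
eef_pos: [658.9, 246.5, 26.7]
tcp_rot: [3.141, 0.0, 2.781]
contact_force: [-0.5, 0.0, -0.6]
opening: 0.526
grasp_force: 0.0
```

Call:
{"fn": "step_arm", "kwargs": {"motion": [{"claw":45,"delta_pos":[0,0,0],"turn":0},{"claw":6,"delta_pos":[0,0,0],"turn":0},{"claw":6,"delta_pos":[0,0,0],"turn":0},{"claw":6,"delta_pos":[0,0,0],"turn":0},{"claw":6,"delta_pos":[0,0,0],"turn":0},{"claw":6,"delta_pos":[0,0,0],"turn":0},{"claw":6,"delta_pos":[0,0,0],"turn":0}], "force": 70}}

```text
clock: 14.08
eef_pos: [659.4, 247.2, 28.0]
tcp_rot: [3.14, 0.001, 2.781]
contact_force: [-0.1, -0.1, 6.1]
opening: 0.138
grasp_force: 76.6
```

Run:
```python
from h import *
go(656.3+14.8,-193+39.3,32)
```

```text
shift [-152.4, -371.0, -4.0] turn 0 | now [659.4 247.2  28. ] yaw 2.781 q6 -0.854 F [-0.1 -0.1  6.1] t 14.1
```

Call:
{"fn": "step_arm", "kwargs": {"motion": [{"claw":6,"delta_pos":[0,0,-8],"turn":0},{"claw":6,"delta_pos":[0,0,-20],"turn":0},{"claw":6,"delta_pos":[0,0,-30],"turn":0},{"claw":6,"delta_pos":[0,0,-30],"turn":0},{"claw":6,"delta_pos":[0,0,-25],"turn":0},{"claw":6,"delta_pos":[0,0,-10],"turn":0},{"claw":6,"delta_pos":[-4,-10,0],"turn":0},{"claw":6,"delta_pos":[-8,-20,0],"turn":0}]}}

```text
clock: 14.75
eef_pos: [659.0, 215.4, 149.6]
tcp_rot: [3.141, 0.0, 2.783]
contact_force: [0.2, -1.1, -2.4]
opening: 0.14
grasp_force: 76.1
```

Run:
```python
from h import *
b=grab_frame("scene")
s=sense();print(s["opening"],s["grasp_force"]);go(656.3+14.8,-193+39.3,32)
cv2.imwrite("pics/s6.png",cv2.resize(b["img"][170:320,270:420],(540,540))[:,:,::-1])
```

```text
0.14016933552655578 76.15196102298796
shift [-140.2, -335.9, 116.4] turn 0 | now [658.3 210.  148.4] yaw 2.781 q6 -0.902 F [-0.4 -3.2 -3.2] t 14.8
```

View pics/s6.png

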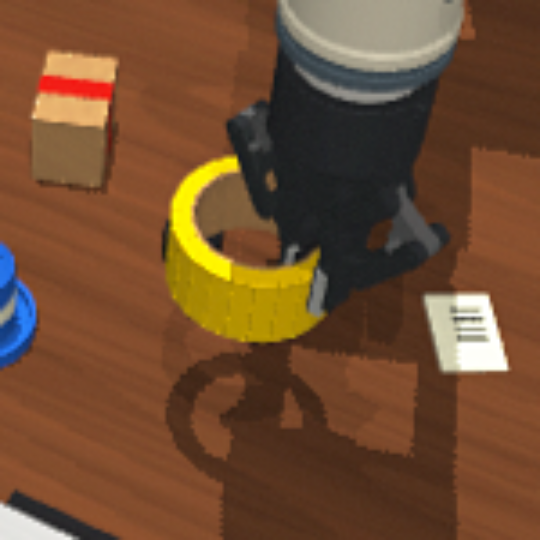

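The tape hangs level in the grip at about scene (340,237). Carry it over.

Call:
{"fn": "step_arm", "kwargs": {"motion": [{"claw":6,"delta_pos":[-12,-28,0],"turn":0},{"claw":6,"delta_pos":[-13,-31,0],"turn":0},{"claw":6,"delta_pos":[-13,-31,0],"turn":0},{"claw":6,"delta_pos":[-13,-31,0],"turn":0},{"claw":6,"delta_pos":[-13,-31,0],"turn":0},{"claw":6,"delta_pos":[-13,-31,0],"turn":0},{"claw":6,"delta_pos":[-13,-31,0],"turn":0},{"claw":6,"delta_pos":[-13,-31,0],"turn":0}]}}

```text
clock: 15.47
eef_pos: [667.4, -53.4, 147.6]
tcp_rot: [-3.14, -0.003, 2.781]
contact_force: [1.6, 0.5, -1.4]
opening: 0.141
grasp_force: 76.3
```

Call:
{"fn": "step_arm", "kwargs": {"motion": [{"claw":6,"delta_pos":[-13,-31,0],"turn":0},{"claw":6,"delta_pos":[-10,-25,0],"turn":0},{"claw":6,"delta_pos":[-7,-19,0],"turn":0},{"claw":6,"delta_pos":[-4,-10,0],"turn":0},{"claw":6,"delta_pos":[0,0,0],"turn":0},{"claw":6,"delta_pos":[0,0,0],"turn":0},{"claw":6,"delta_pos":[0,0,0],"turn":0}]}}

```text
clock: 16.05
eef_pos: [670.5, -141.6, 149.1]
tcp_rot: [3.141, -0.002, 2.781]
contact_force: [0.5, 0.4, -1.1]
opening: 0.136
grasp_force: 76.3
```

Run:
```python
from h import *
b=grab_frame("scene")
go(656.3+14.8,-193+39.3,33)
for z in (10,120,170): print(z,np.round((np.array(proj(b,(656.3,-193,z)))-[120,100])*3.6))
cv2.imwrite("pics/s7.png",cv2.resize(b["img"][100:250,120:270],(540,540))[:,:,::-1])
```

```text
shift [-4.7, -11.4, 116.4] turn 0 | now [ 670.7 -141.3  149.4] yaw 2.782 q6 -1.421 F [ 0.6 -0.3 -1. ] t 16.1
10 [263. 446.]
120 [241. 328.]
170 [230. 269.]
```

View pics/s7.png

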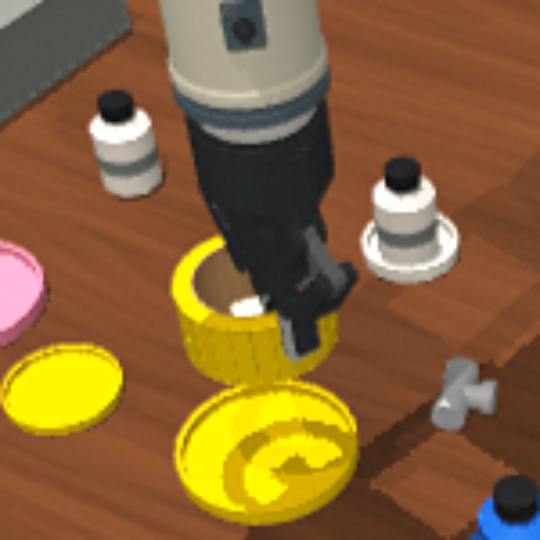

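The tape is about 12 mm short of the nest centre at scene (194,224). Correct that and lower partway.

Call:
{"fn": "step_arm", "kwargs": {"motion": [{"claw":6,"delta_pos":[-5,-11.4,0],"turn":0},{"claw":6,"delta_pos":[0,0,20],"turn":0},{"claw":6,"delta_pos":[0,0,30],"turn":0},{"claw":6,"delta_pos":[0,0,25],"turn":0},{"claw":6,"delta_pos":[0,0,15],"turn":0},{"claw":6,"delta_pos":[0,0,5],"turn":0},{"claw":6,"delta_pos":[0,0,0],"turn":0},{"claw":6,"delta_pos":[0,0,0],"turn":0}]}}

```text
clock: 16.77
eef_pos: [672.4, -155.1, 55.9]
tcp_rot: [3.141, 0.001, 2.781]
contact_force: [-0.1, 0.4, -1.2]
opening: 0.14
grasp_force: 76.4
```

Run:
```python
from h import *
b=grab_frame("scene")
go(656.3+14.8,-193+39.3,33)
for z in (14,26,74): print(z,np.round((np.array(proj(b,(656.3,-193,z)))-[150,180])*6))
cv2.imwrite("pics/s8.png",cv2.resize(b["img"][180:260,150:240],(540,480))[:,:,::-1])
```

```text
shift [2.2, 0.9, 23.4] turn 0 | now [ 672.8 -155.3   56.4] yaw 2.781 q6 -1.439 F [ 0.4 -0.6 -0.6] t 16.8
14 [258. 256.]
26 [254. 236.]
74 [238. 153.]
```

View pics/s8.png

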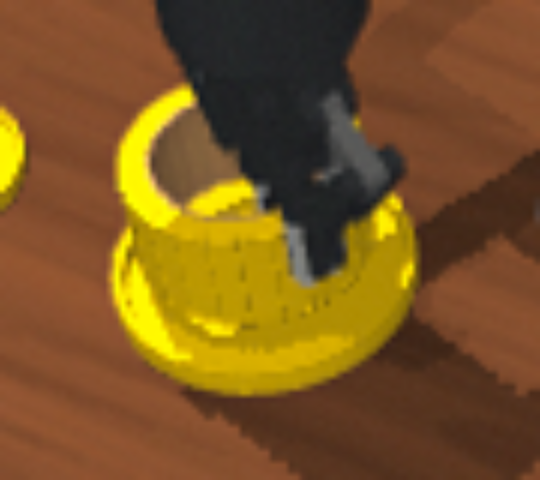

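The tape base sits centred over the nest to about 2 mm. Lowering.

Call:
{"fn": "step_arm", "kwargs": {"motion": [{"claw":6,"delta_pos":[2,1,8],"turn":0},{"claw":6,"delta_pos":[0,0,8],"turn":0},{"claw":6,"delta_pos":[0,0,3],"turn":0},{"claw":6,"delta_pos":[0,0,1.5],"turn":0},{"claw":6,"delta_pos":[0,0,0],"turn":0},{"claw":6,"delta_pos":[0,0,0],"turn":0}]}}

```text
clock: 17.32
eef_pos: [670.2, -153.5, 34.5]
tcp_rot: [-3.142, -0.0, 2.781]
contact_force: [-0.6, -0.5, -1.9]
opening: 0.136
grasp_force: 76.3
```

Call:
{"fn": "step_arm", "kwargs": {"motion": [{"claw":6,"delta_pos":[0,0,1],"turn":0},{"claw":6,"delta_pos":[0,0,0],"turn":0},{"claw":6,"delta_pos":[0,0,0],"turn":0}]}}

```text
clock: 17.57
eef_pos: [670.3, -153.5, 33.6]
tcp_rot: [3.142, 0.0, 2.781]
contact_force: [0.3, 0.9, -1.1]
opening: 0.14
grasp_force: 76.3
```

Call:
{"fn": "step_arm", "kwargs": {"motion": [{"claw":6,"delta_pos":[0,0,0.8],"turn":0},{"claw":6,"delta_pos":[0,0,0],"turn":0},{"claw":6,"delta_pos":[0,0,0],"turn":0}]}}

```text
clock: 17.82
eef_pos: [670.4, -153.5, 33.0]
tcp_rot: [3.142, 0.0, 2.781]
contact_force: [-0.7, 1.3, 1.3]
opening: 0.139
grasp_force: 76.9
```

Call:
{"fn": "step_arm", "kwargs": {"motion": [{"claw":6,"delta_pos":[0,0,0.4],"turn":0},{"claw":6,"delta_pos":[0,0,0],"turn":0},{"claw":6,"delta_pos":[0,0,0],"turn":0}]}}

```text
clock: 18.07
eef_pos: [670.4, -153.5, 33.0]
tcp_rot: [3.142, 0.001, 2.781]
contact_force: [-1.5, 1.4, 6.0]
opening: 0.135
grasp_force: 77.5
```

Call:
{"fn": "step_arm", "kwargs": {"motion": [{"claw":16,"delta_pos":[0,0,0],"turn":0},{"claw":24,"delta_pos":[0,0,0],"turn":0},{"claw":34,"delta_pos":[0,0,0],"turn":0},{"claw":34,"delta_pos":[0,0,0],"turn":0},{"claw":34,"delta_pos":[0,0,-8],"turn":0},{"claw":34,"delta_pos":[0,0,-25],"turn":0},{"claw":34,"delta_pos":[0,0,-35],"turn":0},{"claw":34,"delta_pos":[0,0,-40],"turn":0}]}}

```text
clock: 18.73
eef_pos: [668.8, -153.1, 140.1]
tcp_rot: [-3.141, -0.004, 2.781]
contact_force: [1.6, 0.2, -0.1]
opening: 0.397
grasp_force: 0.0
```

Run:
```python
from h import *
go(494,-11,140,0.308)
```

```text
shift [213.7, 71.3, 0.1] turn -0.669 | now [ 668.8 -153.1  140.1] yaw 2.781 q6 -1.437 F [ 1.6  0.2 -0.1] t 18.7
```

Call:
{"fn": "step_arm", "kwargs": {"motion": [{"claw":85,"delta_pos":[25,8,0],"turn":0},{"claw":85,"delta_pos":[36,12,0],"turn":0},{"claw":85,"delta_pos":[36,12,0],"turn":0},{"claw":85,"delta_pos":[36,12,0],"turn":0},{"claw":85,"delta_pos":[36,12,0],"turn":0},{"claw":85,"delta_pos":[30,10,0],"turn":0},{"claw":85,"delta_pos":[15,5,0],"turn":0},{"claw":85,"delta_pos":[0,0,0],"turn":-0.11}]}}

```text
clock: 19.4
eef_pos: [491.7, -9.7, 140.6]
tcp_rot: [-3.142, -0.002, 2.89]
contact_force: [0.5, 0.1, 0.2]
opening: 0.991
grasp_force: 0.0
```

Call:
{"fn": "step_arm", "kwargs": {"motion": [{"claw":85,"delta_pos":[0,0,0],"turn":-0.112},{"claw":85,"delta_pos":[0,0,0],"turn":-0.112},{"claw":85,"delta_pos":[0,0,0],"turn":-0.112},{"claw":85,"delta_pos":[0,0,0],"turn":-0.112},{"claw":85,"delta_pos":[0,0,0],"turn":-0.111},{"claw":85,"delta_pos":[0,0,0],"turn":0},{"claw":85,"delta_pos":[0,0,0],"turn":0}]}}

```text
clock: 19.98
eef_pos: [495.2, -11.5, 140.7]
tcp_rot: [-3.141, 0.001, -2.837]
contact_force: [0.6, -0.7, -0.0]
opening: 0.997
grasp_force: 0.0
```

Run:
```python
from h import *
b=grab_frame("scene")
go(494,-11,27,0.308)
cv2.imwrite("pics/s9.png",np.hstack([cv2.resize(b["img"][130:230,250:340],(450,500)),cv2.resize(b["img"][180:260,155:225],(350,400),dst=None) if 0 else cv2.resize(b["img"][180:280,155:225],(350,500))])[:,:,::-1])
g=load("scene",0)
for p in((35,25),(35,-25),(-35,25),(-35,-25)):
    c,s=np.cos(.308),np.sin(.308);print(np.round((np.array(proj(b,(494+c*p[0]-s*p[1],-11+s*p[0]+c*p[1],60)))-[250,130])*5))
```

```text
shift [0.9, 0.8, 113.6] turn -0.004 | now [495.1 -11.5 140.6] yaw -2.837 q6 -1.901 F [0.  0.4 0.1] t 20.0
[234. 373.]
[133. 359.]
[255. 278.]
[158. 266.]
```

View pics/s9.png

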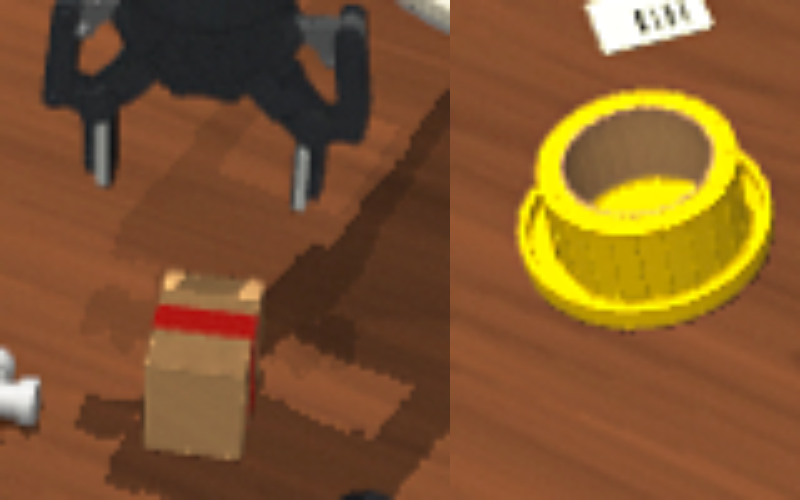

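The tape lies flat inside the yellow nest. The carton's top corners are within 5 mm of the estimate, nudged to (494,-9). Descend and grip.

Call:
{"fn": "step_arm", "kwargs": {"motion": [{"claw":85,"delta_pos":[0,-1,18],"turn":0},{"claw":85,"delta_pos":[0,0,25],"turn":0},{"claw":85,"delta_pos":[0,0,25],"turn":0},{"claw":85,"delta_pos":[0,0,20],"turn":0},{"claw":85,"delta_pos":[0,0,15],"turn":0},{"claw":85,"delta_pos":[0,0,8],"turn":0},{"claw":85,"delta_pos":[0,0,0],"turn":0},{"claw":44,"delta_pos":[0,0,0],"turn":0}], "force": 45}}

```text
clock: 20.7
eef_pos: [495.4, -12.4, 29.4]
tcp_rot: [3.141, -0.0, -2.835]
contact_force: [0.3, 0.7, -0.4]
opening: 0.877
grasp_force: 0.0
```

Call:
{"fn": "step_arm", "kwargs": {"motion": [{"claw":44,"delta_pos":[0,0,0],"turn":0},{"claw":44,"delta_pos":[0,0,0],"turn":0},{"claw":44,"delta_pos":[0,0,0],"turn":0},{"claw":44,"delta_pos":[0,0,0],"turn":0},{"claw":44,"delta_pos":[0,0,0],"turn":0},{"claw":44,"delta_pos":[0,0,0],"turn":0}]}}

```text
clock: 21.2
eef_pos: [496.2, -12.4, 30.4]
tcp_rot: [-3.141, 0.002, -2.834]
contact_force: [-0.6, 0.1, 7.1]
opening: 0.58
grasp_force: 47.2
```

Run:
```python
from h import *
go(519.4,417.6,33,0.494)
```

```text
shift [-152.4, 402.8, -2.6] turn -0.186 | now [496.2 -12.4  30.4] yaw -2.834 q6 -1.907 F [-0.6  0.1  7.1] t 21.2
```

Call:
{"fn": "step_arm", "kwargs": {"motion": [{"claw":44,"delta_pos":[0,0,-10],"turn":0},{"claw":44,"delta_pos":[0,0,-25],"turn":0},{"claw":44,"delta_pos":[0,0,-30],"turn":0},{"claw":44,"delta_pos":[0,0,-15],"turn":0},{"claw":44,"delta_pos":[-8,20,0],"turn":0},{"claw":44,"delta_pos":[-13,34,0],"turn":0},{"claw":44,"delta_pos":[-13,34,0],"turn":0},{"claw":44,"delta_pos":[-13,34,0],"turn":0}]}}

```text
clock: 21.87
eef_pos: [503.1, 119.2, 110.5]
tcp_rot: [-3.141, 0.001, -2.835]
contact_force: [0.5, -0.1, -1.3]
opening: 0.578
grasp_force: 47.4
```

Call:
{"fn": "step_arm", "kwargs": {"motion": [{"claw":44,"delta_pos":[-13,34,0],"turn":0},{"claw":44,"delta_pos":[-13,34,0],"turn":0},{"claw":44,"delta_pos":[-13,34,0],"turn":0},{"claw":44,"delta_pos":[-13,34,0],"turn":0},{"claw":44,"delta_pos":[-13,34,0],"turn":0},{"claw":44,"delta_pos":[-13,34,0],"turn":0},{"claw":44,"delta_pos":[-13,34,0],"turn":0},{"claw":44,"delta_pos":[-10,28,0],"turn":0}]}}

```text
clock: 22.53
eef_pos: [518.5, 404.8, 110.4]
tcp_rot: [3.141, 0.001, -2.833]
contact_force: [0.6, -0.5, -1.4]
opening: 0.578
grasp_force: 47.4
```

Call:
{"fn": "step_arm", "kwargs": {"motion": [{"claw":44,"delta_pos":[-5,15,0],"turn":0},{"claw":44,"delta_pos":[0,0,0],"turn":-0.06},{"claw":44,"delta_pos":[0,0,0],"turn":-0.08},{"claw":44,"delta_pos":[0,0,0],"turn":-0.046},{"claw":44,"delta_pos":[0,0,0],"turn":0},{"claw":44,"delta_pos":[0,0,0],"turn":0}]}}

```text
clock: 23.03
eef_pos: [518.8, 417.4, 109.7]
tcp_rot: [-3.141, -0.0, -2.649]
contact_force: [0.7, 0.1, -1.6]
opening: 0.584
grasp_force: 47.4
```

Run:
```python
from h import *
b=grab_frame("scene");s=sense();print(s["opening"],s["grasp_force"])
go(519.4,417.6,34,0.494)
cv2.imwrite("pics/s10.png",cv2.resize(b["img"][210:310,410:510],(540,540))[:,:,::-1])
for z in (5,85): 
  for p in((35,25),(35,-25),(-35,25),(-35,-25)):
    c,s=np.cos(.494),np.sin(.494);print(z,np.round((np.array(proj(b,(519.4+c*p[0]-s*p[1],417.6+s*p[0]+c*p[1],z)))-[410,210])*5.4))
```

```text
0.5816179843798396 47.35998809337616
shift [-0.6, -0.1, 75.6] turn -0.002 | now [518.8 417.4 109.6] yaw -2.65 q6 -1.387 F [ 0.2 -0.1 -1.5] t 23.1
5 [332. 458.]
5 [207. 458.]
5 [278. 317.]
5 [160. 317.]
85 [399. 337.]
85 [267. 337.]
85 [339. 194.]
85 [214. 194.]
```

View pics/s10.png

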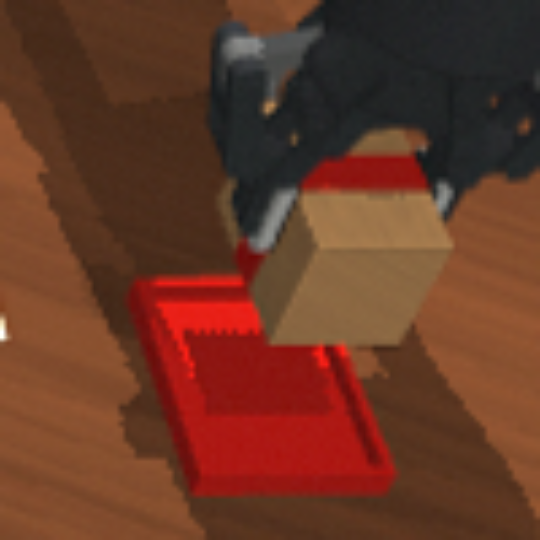

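Run:
```python
from h import *
b=load("scene",0)
for z in(0,14):
  for p in((49,39),(49,-39),(-49,-39)):
    c,s=np.cos(.494),np.sin(.494);print(z,np.round((np.array(proj(b,(519.4+c*p[0]-s*p[1],417.6+s*p[0]+c*p[1],z)))-[410,210])*5.4))
```

```text
0 [374. 495.]
0 [179. 495.]
0 [116. 298.]
14 [386. 475.]
14 [188. 475.]
14 [124. 277.]
```

Call:
{"fn": "step_arm", "kwargs": {"motion": [{"claw":44,"delta_pos":[-0.5,0,20],"turn":0},{"claw":44,"delta_pos":[0,0,15],"turn":0},{"claw":44,"delta_pos":[0,0,10],"turn":0},{"claw":44,"delta_pos":[0,0,0],"turn":0},{"claw":44,"delta_pos":[0,0,0],"turn":0}]}}

```text
clock: 23.5
eef_pos: [519.1, 417.8, 64.0]
tcp_rot: [-3.141, -0.001, -2.648]
contact_force: [-0.1, -0.5, -1.8]
opening: 0.577
grasp_force: 47.3
```

Nest and carton show the same image offset, so they are aligned with each other. Lowering.

Call:
{"fn": "step_arm", "kwargs": {"motion": [{"claw":44,"delta_pos":[0,0,13],"turn":0},{"claw":44,"delta_pos":[0,0,8],"turn":0},{"claw":44,"delta_pos":[0,0,4],"turn":0},{"claw":44,"delta_pos":[0,0,2],"turn":0},{"claw":44,"delta_pos":[0,0,0],"turn":0},{"claw":44,"delta_pos":[0,0,0],"turn":0}]}}

```text
clock: 24.0
eef_pos: [519.4, 418.3, 37.3]
tcp_rot: [3.142, 0.0, -2.647]
contact_force: [0.0, 0.5, -1.3]
opening: 0.58
grasp_force: 47.3
```

Call:
{"fn": "step_arm", "kwargs": {"motion": [{"claw":44,"delta_pos":[0,0,0.8],"turn":0},{"claw":44,"delta_pos":[0,0,0],"turn":0},{"claw":44,"delta_pos":[0,0,0],"turn":0}]}}

```text
clock: 24.25
eef_pos: [519.4, 418.3, 36.8]
tcp_rot: [3.142, 0.0, -2.647]
contact_force: [0.2, 0.1, -1.1]
opening: 0.578
grasp_force: 47.3
```

Call:
{"fn": "step_arm", "kwargs": {"motion": [{"claw":44,"delta_pos":[0,0,0.6],"turn":0},{"claw":44,"delta_pos":[0,0,0],"turn":0},{"claw":44,"delta_pos":[0,0,0],"turn":0}]}}

```text
clock: 24.5
eef_pos: [519.3, 418.3, 36.0]
tcp_rot: [3.142, 0.0, -2.647]
contact_force: [-1.1, 0.2, -2.2]
opening: 0.581
grasp_force: 47.3
```

Call:
{"fn": "step_arm", "kwargs": {"motion": [{"claw":44,"delta_pos":[0,0,0.7],"turn":0},{"claw":44,"delta_pos":[0,0,0],"turn":0},{"claw":44,"delta_pos":[0,0,0],"turn":0}]}}

```text
clock: 24.75
eef_pos: [519.3, 418.2, 35.1]
tcp_rot: [-3.142, -0.0, -2.647]
contact_force: [0.1, -0.1, -1.8]
opening: 0.578
grasp_force: 47.3
```

Call:
{"fn": "step_arm", "kwargs": {"motion": [{"claw":44,"delta_pos":[0,0,0.5],"turn":0},{"claw":44,"delta_pos":[0,0,0],"turn":0},{"claw":44,"delta_pos":[0,0,0],"turn":0}]}}

```text
clock: 25.0
eef_pos: [519.3, 418.2, 34.6]
tcp_rot: [-3.142, -0.0, -2.647]
contact_force: [0.2, 0.4, -1.0]
opening: 0.58
grasp_force: 47.3
```

Call:
{"fn": "step_arm", "kwargs": {"motion": [{"claw":44,"delta_pos":[0,0,0.5],"turn":0},{"claw":44,"delta_pos":[0,0,0],"turn":0},{"claw":44,"delta_pos":[0,0,0],"turn":0}]}}

```text
clock: 25.25
eef_pos: [519.3, 418.3, 34.6]
tcp_rot: [3.142, 0.0, -2.647]
contact_force: [-2.3, -1.7, 4.5]
opening: 0.582
grasp_force: 47.8
```

Call:
{"fn": "step_arm", "kwargs": {"motion": [{"claw":44,"delta_pos":[0,0,0.5],"turn":0},{"claw":44,"delta_pos":[0,0,0],"turn":0},{"claw":44,"delta_pos":[0,0,0],"turn":0}]}}

```text
clock: 25.5
eef_pos: [519.3, 418.2, 34.5]
tcp_rot: [3.142, 0.0, -2.647]
contact_force: [-3.8, -2.9, 9.1]
opening: 0.579
grasp_force: 48.6
```

Call:
{"fn": "step_arm", "kwargs": {"motion": [{"claw":53,"delta_pos":[0,0,0],"turn":0},{"claw":62,"delta_pos":[0,0,0],"turn":0},{"claw":75,"delta_pos":[0,0,0],"turn":0},{"claw":75,"delta_pos":[0,0,0],"turn":0},{"claw":75,"delta_pos":[0,0,-10],"turn":0},{"claw":75,"delta_pos":[0,0,-30],"turn":0},{"claw":75,"delta_pos":[0,0,-40],"turn":0},{"claw":75,"delta_pos":[0,0,-40],"turn":0}]}}

```text
clock: 26.17
eef_pos: [518.7, 417.7, 154.7]
tcp_rot: [-3.141, -0.002, -2.647]
contact_force: [1.3, 0.8, 0.6]
opening: 0.876
grasp_force: 0.0
```

Call:
{"fn": "step_arm", "kwargs": {"motion": [{"claw":75,"delta_pos":[30,0,-20],"turn":0},{"claw":75,"delta_pos":[35,0,0],"turn":0},{"claw":75,"delta_pos":[35,0,0],"turn":0},{"claw":75,"delta_pos":[35,0,0],"turn":0},{"claw":75,"delta_pos":[20,0,0],"turn":0},{"claw":75,"delta_pos":[0,0,0],"turn":0},{"claw":75,"delta_pos":[0,0,0],"turn":0}]}}

```text
clock: 26.75
eef_pos: [382.5, 344.7, 174.7]
tcp_rot: [3.141, 0.001, -2.647]
contact_force: [0.3, -0.2, -0.2]
opening: 0.879
grasp_force: 0.0
```

Run:
```python
from h import *
b=grab_frame("scene")
cv2.imwrite("pics/s11.png",cv2.resize(b["img"][120:320,100:500],(800,400),interpolation=cv2.INTER_CUBIC)[:,:,::-1])
```

```text
(no output)
```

View pics/s11.png

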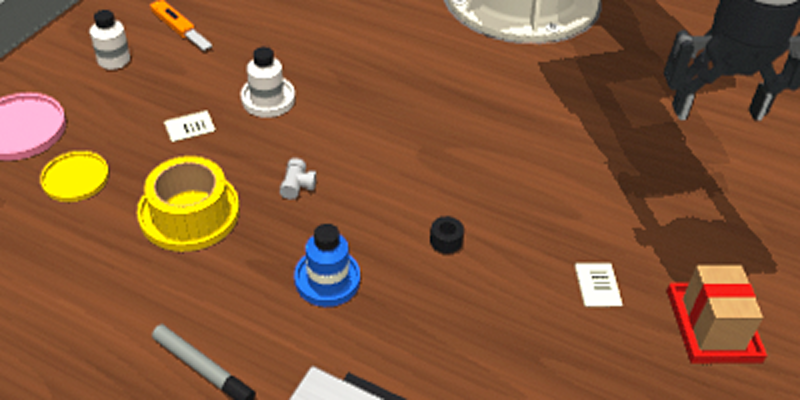

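All four goods stand in their nests. The spool (323,237) and the fitting (249,209) are where they were.

```bash
python3 -c "
from rig import *
print(sign_off())"
```

```text
the job is handed in; nothing more can be done
None
```

The job is handed in: the final picture shows the blue bottle, white bottle, tape and carton each upright in its nest, placed in the order asked and let go, with the spool and fitting where they started (about 27 s on the robot's clock).

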